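# Reset the tripped machine power box

## Robot

A 6-joint arm with a two-finger parallel gripper is mounted at the origin on the work surface. World frame = base frame: x ahead of the robot, y to its left, z up, the work surface at z = 0. Lengths are in m, angles in rad, forces in N, time in s.
With the tool pointing down it reaches from about 0.35 to 0.85 m from the base axis. Payload 8.1 kg.
Tool frame: the origin (TCP) lies midway between the tips of the shut fingers; the grasp point (between the pads) lies 19 mm behind it (robot.tcp_to_grasp is the distance from the TCP to the grasp point, in m); x points along the fingers, y is the direction in which the jaws open and shut, and the axes are right-handed (so a half turn about x gives the same grasp; the last joint's range is limited). The gripper opens to 93 mm and grips with 3 to 60 N. Pads are 15 mm wide; open, the fingers measure 128 mm over their backs; the gripper's body (75 mm by 188 mm) begins 65 mm behind the grasp point.
Start: joints at [-1.356, 0.13, 1.488, -0, 1.523, -0.085], TCP at [0.177, -0.573, 0.219] pointing down, gripper open.
Joint ranges: [-2.96, 2.96], [-0.89, 2.26], [0.02, 2.5], [-1.34, 4.48], [0, 2.73], [-2.66, 2.66]. Speed limits (rad/s): [2.39, 2.39, 2.79, 3.14, 3.14, 3.14].

## Interface

Orientations are given as a rotation vector (axis times angle).
In Python, from plant import robot gives the robot as it stands.
- The arm moves only by the tool play_rows, never from a script. Its argument "plan" is a list of rows, each an object with "slide": the shift along the world's x, y, z as a fraction of full scale, a list of three; "roll": the turn about the world's z as a fraction of full scale; "fingers": the gripper command: -1 is shut, 1 is fully open, values between are in proportion. A call has 1 to 20 rows; each row shifts and turns the commanded pose from where the row before left it; what a row does not reach is not made up. Full scale, the value 1, is 30 mm for a shift and 8 degrees for a turn. A row lasts 1/8 s, in which the tool goes at most 62.5 mm and 10.7 degrees, less where a joint would pass 70% of its speed; a pose out of reach is approached as far as the arm can. A call with a number of a shift or a turn outside -1 to 1 is refused whole. A call with a gripper value outside its range is refused whole. The fingers move at their own pace and stop on an object; "squeeze" is the grip in N (left out, the last holds). Time passes only in rows, so rows that do not move let the fingers close. It gives the time, the measured TCP pose, the force and the opening at its end, in the units of the state.
- robot.read_state(): the state, without advancing time (a new reading comes with each control period).
- robot.read_camera(name): name is "scene" or "top"; returns the picture (400x640x3 uint8, red, green, blue); there is no depth.
- robot.get_calibration(name): a dict with "fx", "fy", "cx", "cy" (pixels), "distortion" ([k1, k2, p1, p2, k3] as OpenCV has them; the pictures are not rectified), "R" (3x3) and "t" (3): a world point X has camera coordinates R X + t. Camera axes: x right, y down, z forward; pixel columns grow to the right and rows downward; lengths in m; the calibration is good to about 2 mm. A picture is of the moment at which its call begins. get_calibration takes no time and is no camera call.
- robot.close_job(): hands the job in, once; it reports no verdict.
Trained networks look in the newest picture that a camera, given by its name, has taken for a name from the list of things; names that differ only in an ending like _2 or _b are one class to them, and where a whole thing is asked for, a point or a joint stands for the part that bears it (a point fixed in the world has none). Each returns a list of dicts, best first, with "p" (0 to 1); they miss things now and then, are a little off and sometimes report something else, mostly with a low value. They report only what shows in the picture. A call takes as long as a camera call.
- robot.boxes_of(camera, target): "extent" ([centre column, centre row, width, height] in pixels, round what is visible of it).
- robot.regions_of(camera, target): "region" (400x640 bool, what is visible of it) and "extent" ([centre column, centre row, width, height] in pixels, round what is visible of it).
- robot.mark_of(camera, target): "point" ([column, row] in pixels: a listed point, or the origin of a listed thing).
The state is a dict: "t": time; "q": joint angles; "dq": joint speeds; "joint_torque": joint torques, N m; "tool_pos": TCP position; "orientation": TCP orientation; "force": force on the tool from outside, world axes, zero at the start; "wrist_torque": the same for the moment, N m; "opening": finger opening in m.
Only numpy, scipy, OpenCV 4.12 (cv2) and the standard library are available. Lean on these libraries where they do the work, as an engineer would, in place of code of your own. Each camera call takes 0.05 s, during which the arm holds its last target.

## Task

The power box on the workshop bench has tripped. Push its sliding dust shutter fully open, reach into the round well beneath it with a fingertip, press the sunken reset key all the way down and keep it down for two seconds, then let it up and push the shutter fully shut over the well again. Only touch and push, grasp nothing: do not press the raised start button, and leave the glue bottle, paint jar, wood offcut and brush where they are.

Things in the scene. Friction and masses are not known exactly. Their poses are not given: they have to be found in the camera images.
- power_box: Grey metal box bolted to the bench, 180 mm along its x, 300 mm along its y, flat top 80 mm above the bench; origin at the centre of its underside, z up. Flat feet stick out 25 mm from the two long sides at bench level. Turned up to 0.5 rad either way from square to the robot.
- well_mouth (a point): Centre of the mouth of the round well, level with the box top, at (-30, -60, 80) mm in the box frame. The well is 50 mm in diameter, straight-walled and 38 mm deep; its axis is vertical. Hidden partly or wholly by the shutter until that is pushed open.
- key_top (a point): Centre of the flat top of the reset key, a round white plastic plunger 28 mm in diameter in the middle of the well, 26 mm below the box top when up. It moves straight down.
- reset_key (a joint): Travel of the reset key in m: 0 up, 0.007 fully down against its stop. A spring returns it; it takes about 1.2 N to start and 3.5 N to hold fully down.
- shutter (a joint): Travel of the shutter in m along the box's +y: 0 fully shut (centred over the well), 0.08 fully open, with a stop at either end. It starts between 0 and 0.035, stays where it is left and slides with about 1.5 N of friction.
- shutter_tail (a point): Middle of the shutter's flat end face that looks to the box's -y, 11 mm above the box top: push here towards +y to open. The shutter is a bare aluminium slab, 90 by 90 mm and 21 mm tall, 1 mm above the box top, sides along the box axes, three shallow grooves on top; it cannot be lifted. Guide rails 6 mm wide and 6 mm tall run along its two y-going sides, inner faces 94 mm apart.
- shutter_head (a point): Middle of the shutter's flat end face that looks to the box's +y, 11 mm above the box top: push here towards -y to shut.
- start_button (a joint): Travel of the start button in m: 0 up, 0.006 down. Not to be pressed.
- start_top (a point): Centre of the top of the raised black start button, a mushroom 34 mm in diameter standing 20 mm proud of the box top, at (55, 80, 100) mm in the box frame.
- glue: Loose white glue bottle, 52 mm in diameter, 130 mm tall; origin at the centre of its underside. Bystander.
- paint_jar: Loose clear jar with a white lid, 60 mm in diameter, 75 mm tall; origin at the centre of its underside. Bystander.
- offcut: Loose plywood offcut, 90 x 45 x 38 mm tall; origin at the centre of its underside. Bystander.
- brush: Loose paintbrush lying on the bench along its x axis, about 190 mm long, handle to its -x. Bystander.

How it is judged:
On the way, in this order (a step that is already met when the one before it is completed fails the run):
1. the shutter is pushed open (at least 70 of its 80 mm) (value of joint shutter above 0.07 m), for 0.1 s.
2. the fingers hold the reset key down, at least 5.5 of its 7 mm, for 1.5 s (value of joint reset_key above 0.0055 m and contact force between the fingers and reset_key above 0.5 N), for 1.5 s.
At the end, for the whole second after the job is handed in: The shutter is back within 6 mm of fully shut, the reset key is up again (within 2 mm), the start button is up, and the four bystanders are within 30 mm of where they stood (value of joint shutter below 0.006 m and value of joint each of reset_key, start_button below 0.002 m and distance of each of glue, paint_jar, offcut, brush from where it was at the start of the episode below 0.03 m); the robot touches nothing.
It fails at once if the start button is pressed (over 3 mm) (value of joint start_button above 0.003 m).
It fails at once if the glue bottle is shifted or lifted by over 30 mm (distance of glue from where it was at the start of the episode above 0.03 m).
It fails at once if the paint jar is shifted or lifted by over 30 mm (distance of paint_jar from where it was at the start of the episode above 0.03 m).
It fails at once if the wood offcut is shifted or lifted by over 30 mm (distance of offcut from where it was at the start of the episode above 0.03 m).
It fails at once if the brush is shifted or lifted by over 30 mm (distance of brush from where it was at the start of the episode above 0.03 m).
It also fails if it takes over 54 s, if anything falls off the work surface, if the arm or the gripper's body presses on something with over 40 N, if the wrist force passes 120 N, or if a joint passes its speed limit or range.

## Working session

There is one attempt and no reset: what is moved stays moved. The work goes in short steps, Python scripts to look and compute and a tool call to move; the robot and the scene stay as the last step left them, time stands still between calls to the robot, and variables do not carry over. Pictures are saved under pics/ and viewed, and the job is handed in when it is done.

Besides the shell and the picture viewer there is one more tool, called after "Call:" by a JSON object that holds its "op" and its "data". play_rows: Moves the arm, as the interface text tells. Its arguments: {"type":"object","properties":{"plan":{"type":"array","items":{"type":"object","properties":{"slide":{"type":"array","items":{"type":"number","minimum":-1,"maximum":1}},"roll":{"type":"number","minimum":-1,"maximum":1},"fingers":{"type":"number"}}}},"squeeze":{"type":"number"}},"required":["plan"]}

```bash
mkdir -p pics; ls
python3 - <<'E'
from plant import robot
import cv2,numpy as np
for c in("scene","top"):
    im=robot.read_camera(c); cv2.imwrite(f"pics/{c}0.png",im[:,:,::-1])
    k=robot.get_calibration(c); print(c,{a:np.round(b,4).tolist() for a,b in k.items()})
    for n in("power_box","well_mouth","shutter_tail","shutter_head","start_top","key_top"):
        try: print(n,[(round(d["p"],2),np.round(d["point"],1).tolist()) for d in robot.mark_of(c,n)][:2])
        except Exception as e: print(n,e)
s=robot.read_state();print(s)
E
```

```text
pics
scene {'fx': 402.8034, 'fy': 402.8034, 'cx': 324.2624, 'cy': 187.8028, 'distortion': [-0.1039, 0.0, 0.0, 0.0, 0.0], 'R': [[-0.8954, 0.4451, -0.0109], [0.3868, 0.7655, -0.5142], [-0.2205, -0.4646, -0.8576]], 't': [0.5376, -0.2221, 1.2133]}
power_box [(0.89, [343.5, 200.1]), (0.65, [357.1, 149.2])]
well_mouth [(0.67, [360.3, 165.6])]
shutter_tail [(0.85, [355.1, 149.5])]
shutter_head [(0.89, [356.4, 179.1])]
start_top [(0.52, [328.4, 212.5])]
key_top []
top {'fx': 457.8095, 'fy': 457.8095, 'cx': 329.7727, 'cy': 197.3542, 'distortion': [-0.0968, 0.0, 0.0, 0.0, 0.0], 'R': [[0.0064, -0.9998, 0.0164], [-0.9947, -0.008, -0.1025], [0.1026, -0.0156, -0.9946]], 't': [0.026, 0.6267, 1.1694]}
power_box [(0.96, [317.9, 222.2])]
well_mouth [(0.77, [339.6, 240.7]), (0.16, [313.7, 146.7])]
shutter_tail [(0.64, [347.9, 248.8])]
shutter_head []
start_top [(0.71, [302.8, 180.5])]
key_top []
{'t': 0.7, 'q': array([-1.35644134e+00,  1.30369124e-01,  1.48817278e+00, -1.16408834e-05,
        1.52299723e+00, -8.54186618e-02]), 'dq': array([-0.00019321, -0.00015174, -0.00156556,  0.0004516 ,  0.00052143,
       -0.00057921]), 'joint_torque': array([ 1.78220227e-03, -5.59582329e+01, -4.91954577e+01,  7.69214379e-02,
        2.24226998e-02,  1.38510362e-05]), 'tool_pos': array([ 0.17719322, -0.57326029,  0.21866864]), 'orientation': array([ 2.06009174,  0.31105939, -2.06010873]), 'force': array([0.01169339, 0.73007441, 0.84443265]), 'wrist_torque': array([-0.05982822, -0.00955344,  0.00550793]), 'opening': 0.09316561289764715}
```

View pics/scene0.png

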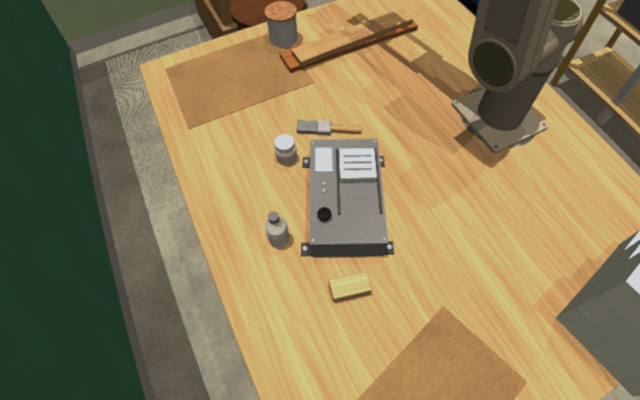

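View pics/top0.png

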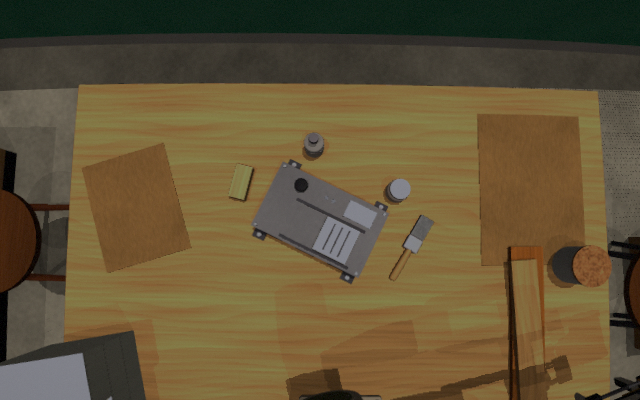

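Run:
```python
import cv2
im=cv2.imread("pics/top0.png")[110:330,220:430]
cv2.imwrite("pics/top0c.png",cv2.resize(im,None,fx=2.7,fy=2.7,interpolation=cv2.INTER_CUBIC))
im=cv2.imread("pics/scene0.png")[90:300,220:480]
cv2.imwrite("pics/scene0c.png",cv2.resize(im,None,fx=2.7,fy=2.7,interpolation=cv2.INTER_CUBIC))
```

```text
(no output)
```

View pics/top0c.png

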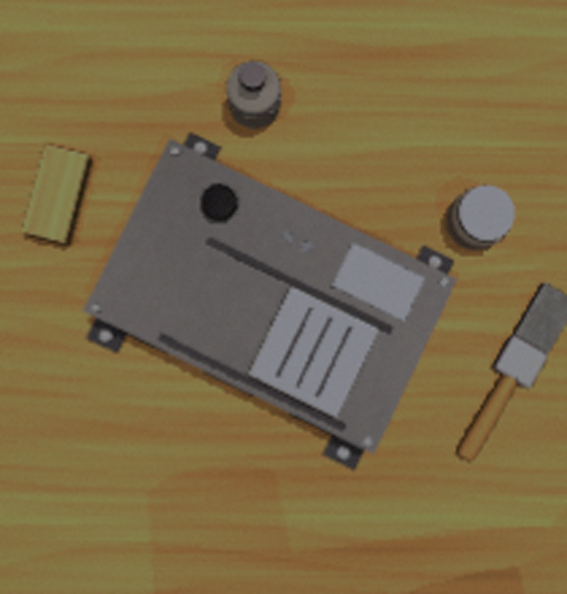

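View pics/scene0c.png

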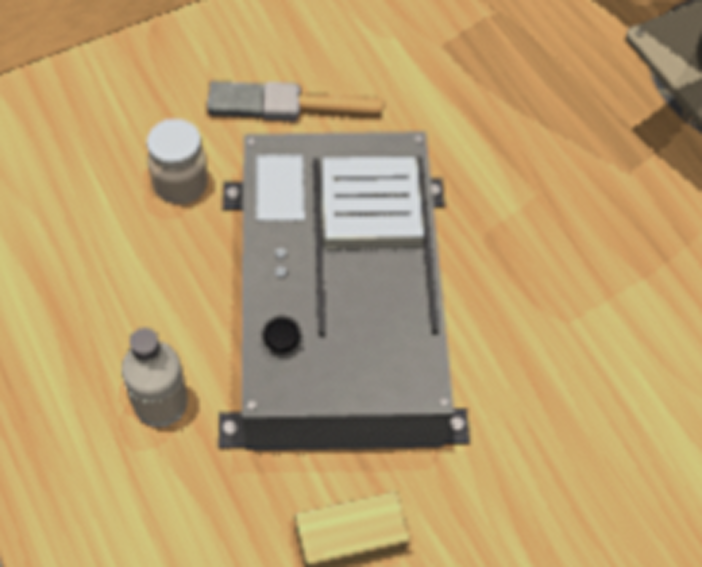

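```bash
cat > h.py <<'E'
import cv2,numpy as np
def proj(k,P):
    K=np.array([[k["fx"],0,k["cx"]],[0,k["fy"],k["cy"]],[0,0,1.]])
    return cv2.projectPoints(np.array(P,float).reshape(-1,1,3),cv2.Rodrigues(np.array(k["R"]))[0],np.array(k["t"],float),K,np.array(k["distortion"],float))[0][:,0]
def b2w(p,P):
    P=np.array(P,float).reshape(-1,3);c,s=np.cos(p[2]),np.sin(p[2])
    return np.c_[p[0]+c*P[:,0]-s*P[:,1],p[1]+s*P[:,0]+c*P[:,1],P[:,2]]
def fit():
    pass
E
python3 - <<'E'
from plant import robot
from h import *
from scipy.optimize import least_squares
kt,ks=robot.get_calibration("top"),robot.get_calibration("scene")
f=lambda L,o:(np.array(L,float)+.5)/2.7-.5+np.array(o)
T=f([(170,143),(86,314),(456,278),(375,452),(219,203)],(220,110))
S=f([(244,415),(452,411),(244,135),(425,132),(281,335)],(220,90))
B=np.array([(90,150,80),(-90,150,80),(90,-150,80),(-90,-150,80),(55,80,100)])/1e3
Ts=f([(289,289),(377,325),(338,416),(250,373)],(220,110))
Ss=f([(324,240),(320,158),(420,156),(424,236)],(220,90))
def sh(d): return np.array([(15,-15+d,102),(15,-105+d,102),(-75,-105+d,102),(-75,-15+d,102)])/1e3
def r(p,parts=False):
    a=proj(kt,b2w(p,B))-T;b=proj(ks,b2w(p,B))-S
    c=proj(kt,b2w(p,sh(p[3]*1e3)))-Ts;d=proj(ks,b2w(p,sh(p[3]*1e3)))-Ss
    if parts: print(*[np.round(q,1).tolist() for q in(a,b,c,d)],sep="\n")
    return np.r_[a.ravel(),b.ravel(),c.ravel(),d.ravel()]
s=least_squares(r,[.55,0,-.4,.02],loss="soft_l1");print(s.x);r(s.x,True)
for w in(0,1):
    t=least_squares(lambda p:r(p)[[slice(0,10),slice(10,20)][w]],[.55,0,-.4,.02]);print(w,t.x)
p=s.x
np.save("p.npy",p)
print(b2w(p,[(-.03,-.06,.08),(-.03,-.105+p[3],.091),(-.03,-.105+.08,.091),(-.03,.065,.091)]))
for n in("glue","paint_jar","offcut","brush"):
    for c in("top","scene"):
        m=robot.mark_of(c,n); print(n,c,[(round(d["p"],2),np.round(d["point"],1).tolist()) for d in m][:1])
E
```

```text
[ 0.56668011  0.05482499 -0.43997587  0.00315717]
[[-0.3, -1.1], [-0.8, -0.5], [0.8, -0.1], [0.4, 0.6], [-0.0, -0.2]]
[[-0.3, 0.8], [1.4, 0.2], [-0.6, -0.2], [-0.2, -0.6], [0.6, -1.2]]
[[0.5, -1.6], [0.9, 0.9], [-0.4, 0.5], [-1.0, 0.5]]
[[0.3, -0.3], [0.3, 0.3], [-1.6, 0.3], [0.0, 0.3]]
0 [ 0.56613806  0.05482553 -0.43679928  0.02      ]
1 [ 0.56712822  0.05506415 -0.44640194  0.02      ]
[[ 0.5139822   0.0133168   0.08      ]
 [ 0.4961606  -0.024541    0.091     ]
 [ 0.52888932  0.04498347  0.091     ]
 [ 0.5672219   0.12641205  0.091     ]]
glue top [(0.68, [311.9, 147.9])]
glue scene [(0.82, [278.0, 239.0])]
paint_jar top [(0.9, [394.5, 189.4])]
paint_jar scene [(0.89, [285.8, 157.8])]
offcut top [(0.78, [243.3, 182.9])]
offcut scene [(0.71, [349.8, 289.6])]
brush top [(0.86, [411.3, 248.4])]
brush scene [(0.58, [326.2, 129.7])]
```

Run:
```python
from plant import robot
from h import *
from scipy.spatial.transform import Rotation as R
p=np.load("p.npy");s=robot.read_state()
M=R.from_rotvec(s["orientation"]).as_matrix();print(M.round(3),s["t"])
ja=np.degrees(np.arctan2(M[1,1],M[0,1]));print("jaw ang",ja,"box x",np.degrees(p[2]))
w=b2w(p,[(-.03,-.128,.2),(-.03,-.105+.08-.0075,.087),(-.03,-.06,.08),(-.03,.09,.087),(-.03,-.015+.0075,.087)])
print(w.round(4), "box y dir",-np.sin(p[2]),np.cos(p[2]))
print(w[0]-s["tool_pos"])
```

```text
[[ 0.     0.295 -0.955]
 [ 0.    -0.955 -0.295]
 [-1.    -0.    -0.   ]] 1.1
jaw ang -72.82220605909409 box x -25.2087603541736
[[ 0.485  -0.0482  0.2   ]
 [ 0.5257  0.0382  0.087 ]
 [ 0.514   0.0133  0.08  ]
 [ 0.5779  0.149   0.087 ]
 [ 0.5363  0.0608  0.087 ]] box y dir 0.42591763195123566 0.9047619415034276
[ 0.30777508  0.52502694 -0.01863294]
```

Call:
{"op": "play_rows", "data": {"plan": [{"slide":[0.513,0.875,0],"roll":0.2975,"fingers":-1},{"slide":[0.513,0.875,0],"roll":0.2975,"fingers":-1},{"slide":[0.513,0.875,0],"roll":0.2975,"fingers":-1},{"slide":[0.513,0.875,0],"roll":0.2975,"fingers":-1},{"slide":[0.513,0.875,0],"roll":0.2975,"fingers":-1},{"slide":[0.513,0.875,0],"roll":0.2975,"fingers":-1},{"slide":[0.513,0.875,0],"roll":0.2975,"fingers":-1},{"slide":[0.513,0.875,0],"roll":0.2975,"fingers":-1},{"slide":[0.513,0.875,0],"roll":0.2975,"fingers":-1},{"slide":[0.513,0.875,0],"roll":0.2975,"fingers":-1},{"slide":[0.513,0.875,0],"roll":0.2975,"fingers":-1},{"slide":[0.513,0.875,0],"roll":0.2975,"fingers":-1},{"slide":[0.513,0.875,0],"roll":0.2975,"fingers":-1},{"slide":[0.513,0.875,0],"roll":0.2975,"fingers":-1},{"slide":[0.513,0.875,0],"roll":0.2975,"fingers":-1},{"slide":[0.513,0.875,0],"roll":0.2975,"fingers":-1},{"slide":[0.513,0.875,0],"roll":0.2975,"fingers":-1},{"slide":[0.513,0.875,0],"roll":0.2975,"fingers":-1},{"slide":[0.513,0.875,0],"roll":0.2975,"fingers":-1},{"slide":[0.513,0.875,0],"roll":0.2975,"fingers":-1}], "squeeze": 10}}

```text
t: 3.6
tool_pos: [0.4855, -0.0473, 0.2188]
orientation: [1.525, 0.968, -1.524]
force: [-0.3, -0.2, -0.0]
opening: 0.0003
```

Call:
{"op": "play_rows", "data": {"plan": [{"slide":[0,0,-0.9],"roll":0,"fingers":-1},{"slide":[0,0,-0.9],"roll":0,"fingers":-1},{"slide":[0,0,-0.9],"roll":0,"fingers":-1},{"slide":[0,0,-0.8],"roll":0,"fingers":-1},{"slide":[0,0,0],"roll":0,"fingers":-1}]}}

```text
t: 4.22
tool_pos: [0.4833, -0.0479, 0.1117]
orientation: [1.524, 0.971, -1.529]
force: [0.5, 0.1, 0.1]
opening: 0.0006
```

```bash
cat > look.py <<'E'
from plant import robot
from h import *
import sys
from scipy.spatial.transform import Rotation as R
n=sys.argv[1];p=np.load("p.npy");out=[]
for c,(x,y) in(("scene",(280,100)),("top",(240,150))):
    im=robot.read_camera(c)[y:y+150,x:x+130,::-1]
    out.append(cv2.resize(im,None,fx=3,fy=3,interpolation=cv2.INTER_CUBIC))
cv2.imwrite(f"pics/{n}.png",np.hstack(out))
s=robot.read_state();M=R.from_rotvec(s["orientation"]).as_matrix()
d=s["tool_pos"][:2]-p[:2];c,q=np.cos(p[2]),np.sin(p[2])
print("t",s["t"],"box xy mm",(c*d[0]+q*d[1])*1e3,(-q*d[0]+c*d[1])*1e3,"z",s["tool_pos"][2],"jaw-box deg",np.degrees(np.arctan2(M[1,1],M[0,1])-p[2]),"F",s["force"])
E
python3 look.py a1
```

```text
t 4.325 box xy mm -29.724760054211202 -127.94938909219916 z 0.11438417226583358 jaw-box deg -0.016301797363541787 F [0.74650875 0.00529245 0.11580857]
```

View pics/a1.png

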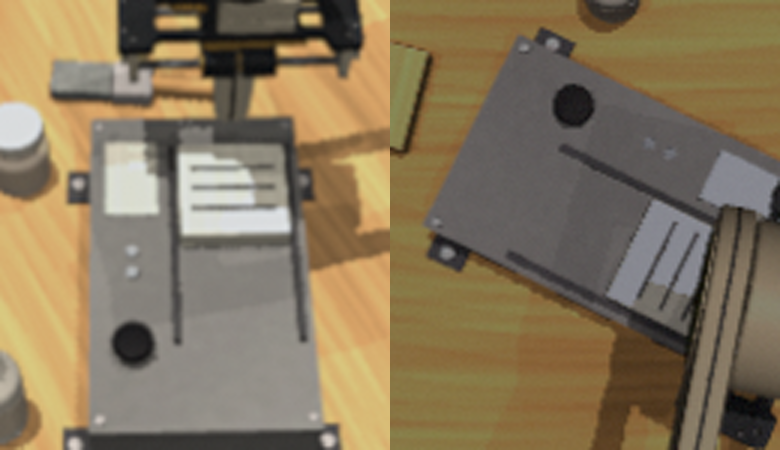

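Call:
{"op": "play_rows", "data": {"plan": [{"slide":[0,0,-0.45],"roll":0,"fingers":-1},{"slide":[0,0,-0.42],"roll":0,"fingers":-1},{"slide":[0,0,0],"roll":0,"fingers":-1},{"slide":[0.17,0.362,0],"roll":0,"fingers":-1},{"slide":[0.17,0.362,0],"roll":0,"fingers":-1},{"slide":[0.17,0.362,0],"roll":0,"fingers":-1},{"slide":[0.17,0.362,0],"roll":0,"fingers":-1},{"slide":[0,0,0],"roll":0,"fingers":-1}]}}

```text
t: 5.32
tool_pos: [0.5058, -0.0036, 0.0877]
orientation: [1.525, 0.969, -1.524]
force: [-0.3, 0.0, 0.1]
opening: 0.0007
```

```bash
python3 look.py a2
```

```text
t 5.425 box xy mm -30.296004307389442 -79.67721774845833 z 0.08745672636354052 jaw-box deg 0.031164663667823344 F [ 0.6952711  -1.31878682 -0.48284764]
```

View pics/a2.png

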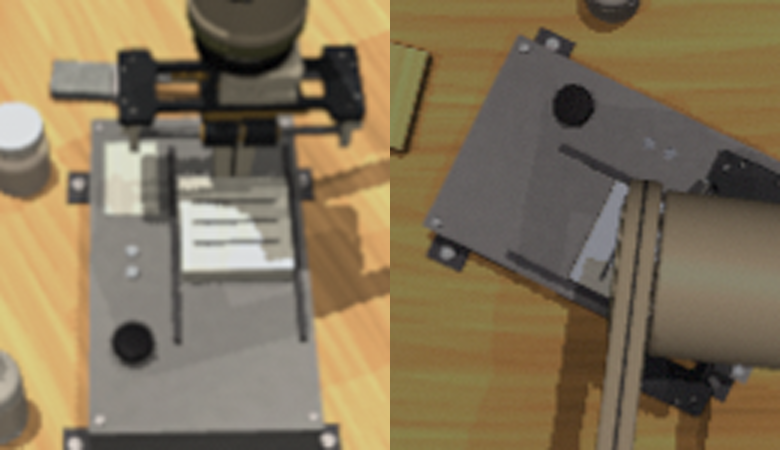

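Call:
{"op": "play_rows", "data": {"plan": [{"slide":[0.17,0.362,0],"roll":0,"fingers":-1},{"slide":[0.17,0.362,0],"roll":0,"fingers":-1},{"slide":[0.17,0.362,0],"roll":0,"fingers":-1},{"slide":[0.12,0.25,0],"roll":0,"fingers":-1},{"slide":[0,0,0],"roll":0,"fingers":-1}]}}

```text
t: 6.05
tool_pos: [0.5246, 0.0362, 0.0876]
orientation: [1.525, 0.969, -1.525]
force: [-0.1, 0.1, -0.5]
opening: 0.0005
```

Call:
{"op": "play_rows", "data": {"plan": [{"slide":[0.04,0.09,0],"roll":0,"fingers":-1},{"slide":[0,0,0],"roll":0,"fingers":-1}]}}

```text
t: 6.3
tool_pos: [0.5255, 0.038, 0.0876]
orientation: [1.526, 0.968, -1.526]
force: [-0.2, -0.0, 0.1]
opening: 0.0004
```

```bash
python3 look.py a3
```

```text
t 6.4 box xy mm -30.04538646324505 -32.758762610111255 z 0.08759946326787985 jaw-box deg -0.024404176052224155 F [-0.30178563  0.02907492 -0.52110443]
```

View pics/a3.png

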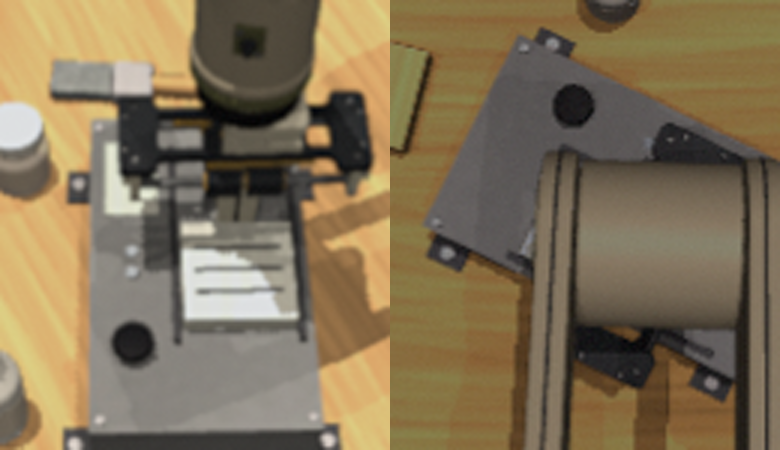

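Call:
{"op": "play_rows", "data": {"plan": [{"slide":[0.03,0.06,0],"roll":0,"fingers":-1},{"slide":[0,0,0],"roll":0,"fingers":-1}]}}

```text
t: 6.65
tool_pos: [0.5257, 0.0381, 0.0876]
orientation: [1.523, 0.966, -1.528]
force: [-4.7, -7.5, 3.4]
opening: 0.0004
```

Call:
{"op": "play_rows", "data": {"plan": [{"slide":[0.03,0.06,0],"roll":0,"fingers":-1},{"slide":[0,0,0],"roll":0,"fingers":-1}]}}

```text
t: 6.9
tool_pos: [0.5257, 0.0383, 0.0876]
orientation: [1.52, 0.965, -1.531]
force: [-10.9, -15.3, 8.7]
opening: 0.0001
```

Call:
{"op": "play_rows", "data": {"plan": [{"slide":[-0.2,-0.43,0],"roll":0,"fingers":-1},{"slide":[-0.1,-0.2,0.6],"roll":0,"fingers":-1},{"slide":[0,0,1],"roll":0,"fingers":-1},{"slide":[0,0,1],"roll":0,"fingers":-1},{"slide":[0,-1,0.5],"roll":0,"fingers":-1},{"slide":[0,-1,0],"roll":0,"fingers":-1},{"slide":[0,-1,0],"roll":0,"fingers":-1},{"slide":[0,-1,0],"roll":0,"fingers":-1},{"slide":[0,-1,0],"roll":0,"fingers":-1},{"slide":[0,-1,0],"roll":0,"fingers":-1},{"slide":[0,-1,0],"roll":0,"fingers":-1},{"slide":[0,0,0],"roll":0,"fingers":-1}]}}

```text
t: 8.4
tool_pos: [0.5185, -0.1891, 0.182]
orientation: [1.528, 0.965, -1.526]
force: [0.2, 0.7, 0.4]
opening: 0.0005
```

```bash
python3 look.py a4
python3 - <<'E'
from plant import robot
from h import *
p=np.load("p.npy")
for c in("top","scene"):
    k=robot.get_calibration(c)
    print(c,"pred",proj(k,b2w(p,[(-.03,-.06,.08),(-.03,-.06,.054)])).round(1).tolist())
    for n in("well_mouth","key_top"): print(n,[(round(d["p"],2),np.round(d["point"],1).tolist()) for d in robot.mark_of(c,n)][:2])
E
```

```text
t 8.5 box xy mm 59.54634557761257 -239.46412768194335 z 0.18151309684229003 jaw-box deg -0.05802147036456534 F [0.32317129 0.1194771  0.14363661]
top pred [[336.7, 240.3], [336.4, 240.4]]
well_mouth [(0.85, [339.1, 241.5])]
key_top [(0.48, [335.0, 240.1])]
scene pred [[356.6, 166.5], [356.0, 172.1]]
well_mouth []
key_top [(0.52, [356.1, 169.2])]
```

View pics/a4.png

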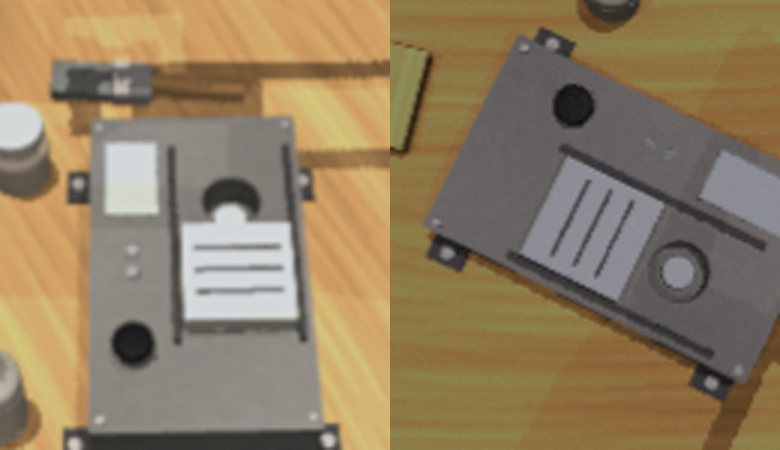

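Call:
{"op": "play_rows", "data": {"plan": [{"slide":[-0.02,0.963,0],"roll":0,"fingers":-1},{"slide":[-0.02,0.963,0],"roll":0,"fingers":-1},{"slide":[-0.02,0.963,0],"roll":0,"fingers":-1},{"slide":[-0.02,0.963,0],"roll":0,"fingers":-1},{"slide":[-0.02,0.963,0],"roll":0,"fingers":-1},{"slide":[-0.02,0.963,0],"roll":0,"fingers":-1},{"slide":[-0.02,0.963,0],"roll":0,"fingers":-1},{"slide":[0,0,-0.9],"roll":0,"fingers":-1},{"slide":[0,0,-0.9],"roll":0,"fingers":-1},{"slide":[0,0,-0.8],"roll":0,"fingers":-1},{"slide":[0,0,0],"roll":0,"fingers":-1}]}}

```text
t: 10.07
tool_pos: [0.5122, 0.0157, 0.1006]
orientation: [1.523, 0.971, -1.529]
force: [-1.1, 0.0, 0.7]
opening: 0.0002
```

```bash
python3 look.py a5
```

```text
t 10.175 box xy mm -30.5540080041421 -58.07247800490516 z 0.10327236375568971 jaw-box deg 0.020198356875495364 F [ 0.51565666 -0.44663035  0.22569441]
```

View pics/a5.png

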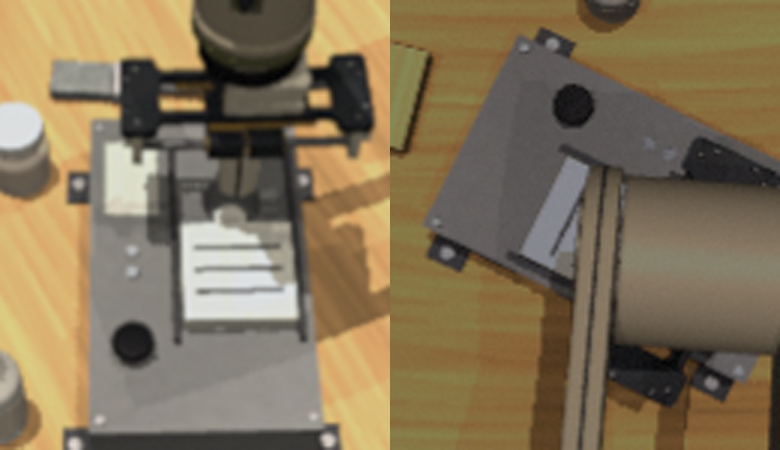

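Call:
{"op": "play_rows", "data": {"plan": [{"slide":[-0.013,-0.067,0],"roll":0,"fingers":-1},{"slide":[0,0,-0.5],"roll":0,"fingers":-1},{"slide":[0,0,-0.5],"roll":0,"fingers":-1},{"slide":[0,0,-0.5],"roll":0,"fingers":-1},{"slide":[0,0,0],"roll":0,"fingers":-1}]}}

```text
t: 10.8
tool_pos: [0.5121, 0.013, 0.0553]
orientation: [1.524, 0.97, -1.529]
force: [-0.8, 0.0, 0.4]
opening: 0.0007
```

```bash
python3 look.py a6
```

```text
t 10.9 box xy mm -30.307155445600436 -60.58285529555312 z 0.05715627411798556 jaw-box deg -0.016288088078031882 F [ 0.27083488 -0.15080314  0.4673726 ]
```

Centred in the well, free. Press in steps.

Call:
{"op": "play_rows", "data": {"plan": [{"slide":[0,0,-0.15],"roll":0,"fingers":-1},{"slide":[0,0,-0.15],"roll":0,"fingers":-1},{"slide":[0,0,0],"roll":0,"fingers":-1}]}}

```text
t: 11.28
tool_pos: [0.5143, 0.0129, 0.0488]
orientation: [1.526, 0.967, -1.525]
force: [1.6, 0.3, 2.7]
opening: 0.0005
```

Call:
{"op": "play_rows", "data": {"plan": [{"slide":[0,0,-0.07],"roll":0,"fingers":-1},{"slide":[0,0,0],"roll":0,"fingers":-1}]}}

```text
t: 11.52
tool_pos: [0.5143, 0.0128, 0.0472]
orientation: [1.526, 0.967, -1.525]
force: [0.6, 0.1, 7.2]
opening: 0.0003
```

```bash
python3 look.py a7
```

```text
t 11.625 box xy mm -29.537238911360458 -60.262903372921855 z 0.04720919299128801 jaw-box deg -0.012545478422838171 F [-1.40443843e+00 -6.37439527e-03  7.00350858e+00]
```

Call:
{"op": "play_rows", "data": {"plan": [{"slide":[0,0,-0.03],"roll":0,"fingers":-1},{"slide":[0,0,0],"roll":0,"fingers":-1},{"slide":[0,0,0],"roll":0,"fingers":-1},{"slide":[0,0,0],"roll":0,"fingers":-1},{"slide":[0,0,0],"roll":0,"fingers":-1},{"slide":[0,0,0],"roll":0,"fingers":-1},{"slide":[0,0,0],"roll":0,"fingers":-1},{"slide":[0,0,0],"roll":0,"fingers":-1},{"slide":[0,0,0],"roll":0,"fingers":-1},{"slide":[0,0,0],"roll":0,"fingers":-1},{"slide":[0,0,0],"roll":0,"fingers":-1},{"slide":[0,0,0],"roll":0,"fingers":-1},{"slide":[0,0,0],"roll":0,"fingers":-1},{"slide":[0,0,0],"roll":0,"fingers":-1},{"slide":[0,0,0],"roll":0,"fingers":-1},{"slide":[0,0,0],"roll":0,"fingers":-1},{"slide":[0,0,0],"roll":0,"fingers":-1},{"slide":[0,0,0],"roll":0,"fingers":-1},{"slide":[0,0,0],"roll":0,"fingers":-1},{"slide":[0,0,0],"roll":0,"fingers":-1}]}}

```text
t: 14.12
tool_pos: [0.5144, 0.0129, 0.0471]
orientation: [1.526, 0.967, -1.525]
force: [-4.5, 0.0, 13.9]
opening: 0.0001
```

Call:
{"op": "play_rows", "data": {"plan": [{"slide":[0,0,0.5],"roll":0,"fingers":-1},{"slide":[0,0,1],"roll":0,"fingers":-1},{"slide":[0,0,1],"roll":0,"fingers":-1},{"slide":[0,0,1],"roll":0,"fingers":-1},{"slide":[0,0,0],"roll":0,"fingers":-1},{"slide":[0.355,0.754,0],"roll":0,"fingers":-1},{"slide":[0.355,0.754,0],"roll":0,"fingers":-1},{"slide":[0.355,0.754,0],"roll":0,"fingers":-1},{"slide":[0.355,0.754,0],"roll":0,"fingers":-1},{"slide":[0.355,0.754,0],"roll":0,"fingers":-1},{"slide":[0.355,0.754,0],"roll":0,"fingers":-1},{"slide":[0,0,-0.6],"roll":0,"fingers":-1},{"slide":[0,0,-0.6],"roll":0,"fingers":-1},{"slide":[0,0,0],"roll":0,"fingers":-1}]}}

```text
t: 15.88
tool_pos: [0.575, 0.1474, 0.1108]
orientation: [1.522, 0.97, -1.532]
force: [0.6, 1.2, -0.2]
opening: 0.0011
```

```bash
python3 look.py a8
```

```text
t 15.975 box xy mm -30.328893714416605 88.51257240754812 z 0.1137483480984396 jaw-box deg -0.06508431479151028 F [-0.02082894  0.41540467 -0.61267185]
```

View pics/a8.png

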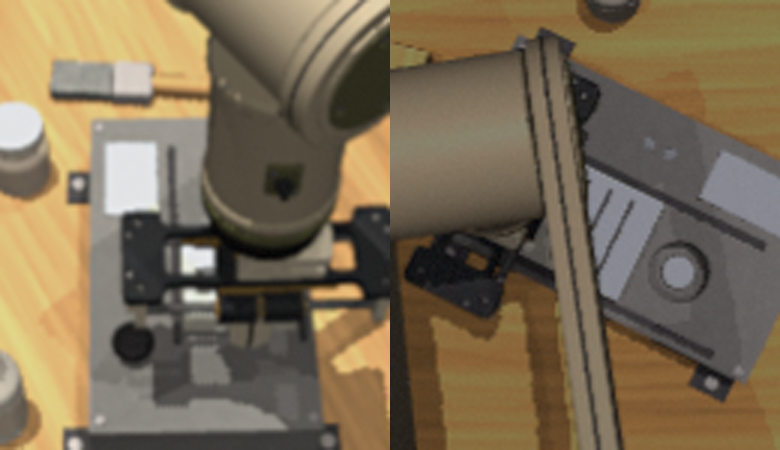

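Call:
{"op": "play_rows", "data": {"plan": [{"slide":[0,0,-0.45],"roll":0,"fingers":-1},{"slide":[0,0,-0.42],"roll":0,"fingers":-1},{"slide":[0,0,0],"roll":0,"fingers":-1},{"slide":[-0.17,-0.362,0],"roll":0,"fingers":-1},{"slide":[-0.17,-0.362,0],"roll":0,"fingers":-1},{"slide":[-0.17,-0.362,0],"roll":0,"fingers":-1},{"slide":[-0.17,-0.362,0],"roll":0,"fingers":-1},{"slide":[0,0,0],"roll":0,"fingers":-1}]}}

```text
t: 16.98
tool_pos: [0.5571, 0.104, 0.0887]
orientation: [1.526, 0.966, -1.526]
force: [-0.3, 0.1, -0.4]
opening: 0.0003
```

```bash
python3 look.py a9
```

```text
t 17.075 box xy mm -29.645229369453546 41.25403422899382 z 0.08870423639338143 jaw-box deg -0.048984590607742184 F [ 0.40232843 -0.17635777  1.11406074]
```

View pics/a9.png

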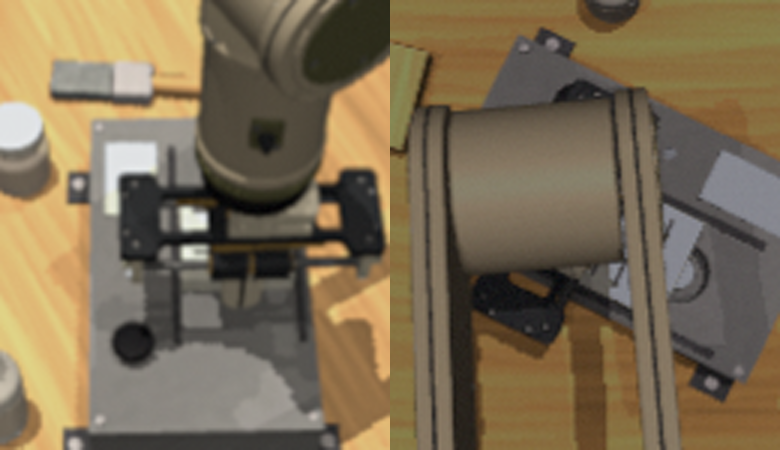

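Shutter follows, already over part of the well. Remaining ~49 mm.

Call:
{"op": "play_rows", "data": {"plan": [{"slide":[-0.17,-0.362,0],"roll":0,"fingers":-1},{"slide":[-0.17,-0.362,0],"roll":0,"fingers":-1},{"slide":[-0.17,-0.362,0],"roll":0,"fingers":-1},{"slide":[-0.15,-0.32,0],"roll":0,"fingers":-1},{"slide":[0,0,0],"roll":0,"fingers":-1}]}}

```text
t: 17.7
tool_pos: [0.5377, 0.0636, 0.0887]
orientation: [1.529, 0.969, -1.524]
force: [3.1, 8.1, -0.7]
opening: 0.0004
```

Call:
{"op": "play_rows", "data": {"plan": [{"slide":[-0.04,-0.09,0],"roll":0,"fingers":-1},{"slide":[0,0,0],"roll":0,"fingers":-1}]}}

```text
t: 17.95
tool_pos: [0.5376, 0.0635, 0.0888]
orientation: [1.532, 0.971, -1.52]
force: [8.1, 17.7, -5.7]
opening: 0.0006
```

Call:
{"op": "play_rows", "data": {"plan": [{"slide":[-0.03,-0.06,0],"roll":0,"fingers":-1},{"slide":[0,0,0],"roll":0,"fingers":-1}]}}

```text
t: 18.2
tool_pos: [0.5376, 0.0633, 0.0889]
orientation: [1.535, 0.973, -1.517]
force: [13.4, 26.2, -8.6]
opening: 0.0006
```

Call:
{"op": "play_rows", "data": {"plan": [{"slide":[0.2,0.43,0],"roll":0,"fingers":-1},{"slide":[0.1,0.2,0.6],"roll":0,"fingers":-1},{"slide":[0,0,1],"roll":0,"fingers":-1},{"slide":[0,0,1],"roll":0,"fingers":-1},{"slide":[0,0,1],"roll":0,"fingers":-1},{"slide":[-0.2,-1,0.5],"roll":0,"fingers":-1},{"slide":[-0.2,-1,0],"roll":0,"fingers":-1},{"slide":[-0.2,-1,0],"roll":0,"fingers":-1},{"slide":[0,-1,0],"roll":0,"fingers":-1},{"slide":[0,-1,0],"roll":0,"fingers":-1},{"slide":[0,-1,0],"roll":0,"fingers":-1},{"slide":[0,-1,0],"roll":0,"fingers":-1},{"slide":[0,-1,0],"roll":0,"fingers":-1},{"slide":[0,-1,0],"roll":0,"fingers":-1},{"slide":[0,-1,0],"roll":0,"fingers":-1},{"slide":[0,-1,0],"roll":0,"fingers":-1},{"slide":[0,0,0],"roll":0,"fingers":-1}]}}

```text
t: 20.32
tool_pos: [0.5257, -0.255, 0.2125]
orientation: [1.527, 0.965, -1.528]
force: [-0.6, 0.7, -0.0]
opening: 0.0
```

```bash
python3 look.py a10
python3 - <<'E'
from plant import robot
from h import *
p=np.load("p.npy")
out=[]
for c,(x,y) in(("scene",(280,100)),("top",(240,150))):
    im=robot.read_camera(c); k=robot.get_calibration(c)
    cv2.imwrite(f"pics/{c}1.png",im[:,:,::-1])
    a=cv2.resize(im[y:y+150,x:x+130,::-1],None,fx=3,fy=3,interpolation=cv2.INTER_CUBIC)
    for d,col in((0,(0,255,0)),(6,(0,0,255))):
        q=proj(k,b2w(p,np.array([(15,-15+d,102),(15,-105+d,102),(-75,-105+d,102),(-75,-15+d,102)])/1e3))
        q=((q-[x,y]+.5)*3-.5).round().astype(int); cv2.polylines(a,[q],True,col,1)
    out.append(a)
cv2.imwrite("pics/a11.png",np.hstack(out))
for c in("top","scene"):
    for n in("glue","paint_jar","offcut","brush"): print(c,n,[np.round(d["point"],1).tolist() for d in robot.mark_of(c,n)][:1])
E
```

```text
t 20.425 box xy mm 94.30012734446345 -295.6188713380935 z 0.21219316135910915 jaw-box deg -0.07312769978457571 F [ 0.42047727  0.27262311 -0.16327173]
top glue [[312.0, 144.9]]
top paint_jar [[395.8, 194.3]]
top offcut [[244.3, 183.3]]
top brush [[411.0, 246.0]]
scene glue [[279.9, 239.4]]
scene paint_jar [[285.0, 159.3]]
scene offcut [[347.1, 289.5]]
scene brush [[326.7, 131.9]]
```

View pics/a10.png

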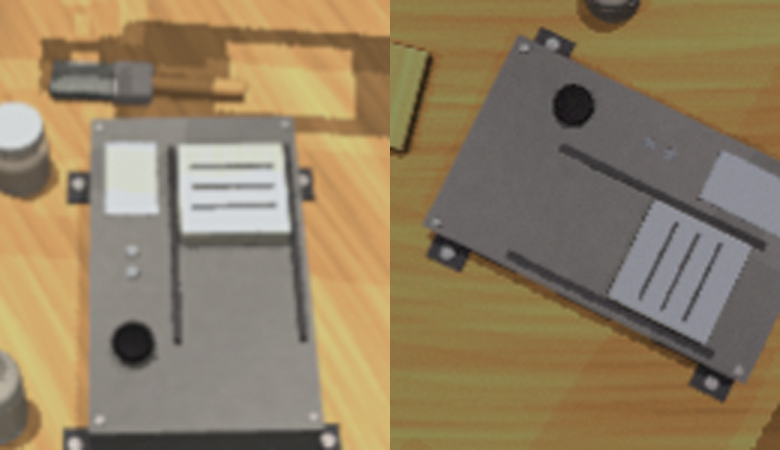

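View pics/a11.png

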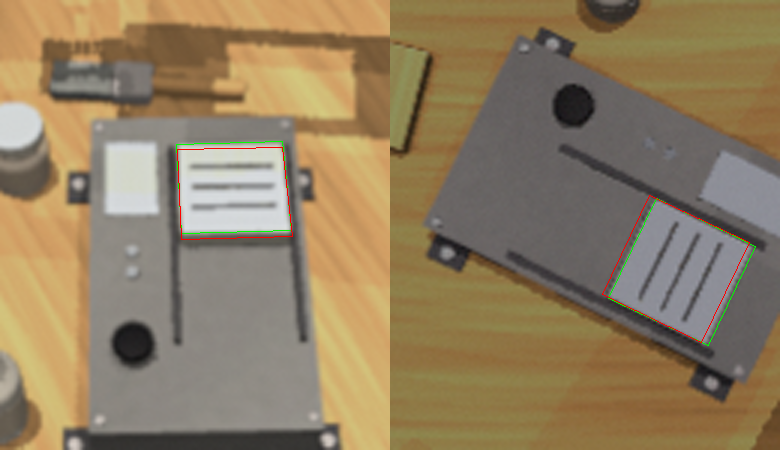

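```bash
python3 -c "
from plant import robot
print(robot.close_job())"
```

```text
the job is handed in; nothing more can be done
None
```

The power box job is done and handed in, at about 21 s of the 54 s allowed. No verdict came back.

1. **Opening:** I pushed the shutter's tail with the shut fingers until it hit the open stop, at about 19 N. The picture afterwards showed the whole well clear.
2. **Pressing the key:** The fingertips went into the middle of the well and pressed the key to its stop. I held it there for over 2.5 s, with about 7 to 14 N of upward force at the wrist and the tip level at 47 mm, the key's fully-down height.
3. **Shutting:** I let the key up and pushed the shutter's head back until it hit the shut stop, at about 30 N. The arm then moved clear.

**Last checks:**
- **Shutter:** it lies on the outline I projected for fully shut, to about 1 mm.
- **Start button:** the arm never came near it, and it looks unchanged in the pictures.
- **Bystanders:** glue, paint jar, offcut and brush show within about 5 pixels of where they were, which is roughly the detectors' scatter.
- **Wrist force:** near zero before hand-in.

**Not confirmed:**
- **Shut stop:** the fingers stopped about 3 mm before the position I had worked out. A finger thicker than I assumed plus a small box-position error would explain it, and the picture agrees that the shutter is shut.
- **Key up again:** with the shutter over it the key can't be seen. The picture taken after lifting off showed nothing holding it down.

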